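# Put the shared vanity back in order

### The arm

A 6-joint arm with a two-finger parallel gripper is mounted at the origin on the work surface. World frame = base frame: x ahead of the robot, y to its left, z up, the work surface at z = 0. Lengths are in m, angles in rad, forces in N, time in s.
With the tool pointing down it reaches from about 0.375 to 0.975 m from the base axis. Payload 3.8 kg.
Tool frame: the origin (TCP) lies midway between the tips of the shut fingers; the grasp point (between the pads) lies 19 mm behind it; x points along the fingers, y is the direction in which the jaws open and shut, and the axes are right-handed (so a half turn about x gives the same grasp; the last joint's range is limited). The gripper opens to 88 mm and grips with 3 to 60 N. Pads are 18 mm wide; open, the fingers measure 123 mm over their backs; the gripper's body (75 mm by 187 mm) begins 45 mm behind the grasp point.
Start: joints at [-1.269, 0.264, 1.604, -0, 1.274, -0.037], TCP at [0.224, -0.637, 0.214] pointing down, gripper open.
Joint ranges: [-2.63, 2.63], [-0.94, 2.18], [0.31, 2.57], [-1.31, 4.45], [0, 2.66], [-2.55, 2.55]. Speed limits (rad/s): [2.57, 2.57, 3.14, 3.14, 3.14, 3.14].

### API

Orientations are given as a rotation vector (axis times angle).
In Python, from cell import manip, inverse_kinematics, cams, order gives the robot as it stands. Calls block until the motion is done:
- manip.move_pose(position, orientation): joint-space move of the TCP to a pose.
- manip.move_linear(position, rate=0.15, rot=None): straight line of the TCP; rot=None keeps the orientation; rate is the mean speed in m/s.
- manip.set_joints(angles): joint-space move.
- manip.set_gripper(opening, force=None): finger opening in m; force is the grip in N (None keeps the last); returns when the fingers have stopped.
- manip.dwell(seconds).
- inverse_kinematics(position, orientation): joint angles nearest the present ones, or None.
- manip.state(): the state.
- cams.capture(name): name is "side" or "top" or "wrist"; returns a dict with "image" (400x640x3 uint8, blue, green, red), "z_map" (400x640 float32, m along the optical axis (not along the pixel's ray), 0 where there is no reading), "intrinsics" (3x3 intrinsics, pixels), "position" and "orientation" of the camera in the world; the wrist camera has in their place "T_tool_cam" (4x4, takes a point from camera to tool coordinates, whose origin is the TCP and whose axes are the tool frame's). Camera axes: x right, y down, z forward; pixel columns grow to the right and rows downward; lengths in m; the calibration is good to about 2 mm. A picture is of the moment at which its call begins: read the wrist's pose just before it.
A pose or a line that the arm cannot do raises manip.IKError and nothing moves.
- order.close_job(): hands the job in, once; it reports no verdict.
The state is a dict: "clock": time; "joint_pos": joint angles; "joint_velocities": joint speeds; "tau": joint torques, N m; "tool_pos": TCP position; "tcp_rot": TCP orientation; "contact_force": force on the tool from outside, world axes, zero at the start; "moment": the same for the moment, N m; "gripper_width": finger opening in m.
Only numpy, scipy, OpenCV 4.12 (cv2) and the standard library are available. Lean on these libraries where they do the work, as an engineer would, in place of code of your own. Each camera call takes 0.05 s, during which the arm holds its last target. There are 200 camera calls.

### The job

Put the shared vanity back in order: seat every tapered beige jar with a cork knob upright and fully home in a collar of the rack, and lay every dark grey face massager flat, button up, on the charging plate, centred in a bay between its stops. Also turn the magnifying mirror's arm by its knob until it lies in line over its base bar. Set the jars down into their collars gently, and leave the other things on the vanity where they are.

Things in the scene. Friction and masses are not known exactly. Their poses are not given: they have to be found in the camera images.
- jar0: One of up to three identical lidded beige ceramic jars with tapered sides: a cone 44 mm across at the foot and 74 mm at its flat top, 60 mm tall, with a fixed upright cork knob on top (round, 26 mm across, 36 mm tall, from 60 to 96 mm above the foot). About 0.2 kg, stands upright. Origin: centre of the underside, z up. May be absent.
- jar1: One of up to three identical lidded beige ceramic jars with tapered sides: a cone 44 mm across at the foot and 74 mm at its flat top, 60 mm tall, with a fixed upright cork knob on top (round, 26 mm across, 36 mm tall, from 60 to 96 mm above the foot). About 0.2 kg, stands upright. Origin: centre of the underside, z up. May be absent.
- jar2: One of up to three identical lidded beige ceramic jars with tapered sides: a cone 44 mm across at the foot and 74 mm at its flat top, 60 mm tall, with a fixed upright cork knob on top (round, 26 mm across, 36 mm tall, from 60 to 96 mm above the foot). About 0.2 kg, stands upright. Origin: centre of the underside, z up. May be absent.
- massager0: One of up to three identical dark grey plastic face massagers: a rounded bar 96 mm long (own x), 46 mm wide (own y), 36 mm high (z), with a black button and two metal strips on top; the two ends are alike. About 0.16 kg, lies flat, button up. Origin: centre of the underside. May be absent.
- massager1: One of up to three identical dark grey plastic face massagers: a rounded bar 96 mm long (own x), 46 mm wide (own y), 36 mm high (z), with a black button and two metal strips on top; the two ends are alike. About 0.16 kg, lies flat, button up. Origin: centre of the underside. May be absent.
- massager2: One of up to three identical dark grey plastic face massagers: a rounded bar 96 mm long (own x), 46 mm wide (own y), 36 mm high (z), with a black button and two metal strips on top; the two ends are alike. About 0.16 kg, lies flat, button up. Origin: centre of the underside. May be absent.
- rack: Fixed wooden rack board, 96 mm (own x) by 300 mm (own y), 12 mm thick, carrying three steel tapered collars in a row along its y at -100, 0 and +100 mm. Each collar is 36 mm tall (rim 48 mm above the table), inside 58 mm across at the mouth and 40 mm at the bottom, walls about 5 mm, the same taper as the jars. Origin: centre of its underside.
- collar0 (a point): Point on the axis of a collar of the rack, 20 mm above the table (-y end of the rack); the jar's underside centre comes to rest here when fully seated (8 mm above the board, held by the taper). The rim is 28 mm above this point.
- collar1 (a point): Point on the axis of a collar of the rack, 20 mm above the table (middle of the rack); the jar's underside centre comes to rest here when fully seated (8 mm above the board, held by the taper). The rim is 28 mm above this point.
- collar2 (a point): Point on the axis of a collar of the rack, 20 mm above the table (+y end of the rack); the jar's underside centre comes to rest here when fully seated (8 mm above the board, held by the taper). The rim is 28 mm above this point.
- dock: Fixed black charging plate, 136 mm (own x) by 262 mm (own y), 10 mm thick, with three bays along its y at -85, 0, +85 mm. Aluminium stops 7 mm high leave 3 mm play on each side of a massager lying along x: one at each end and two on each long side near its ends (the middle 56 mm is free for fingers). A round grey spot marks each bay centre. Origin: centre of underside.
- bay0 (a point): Centre of a charging bay, on the plate's top face 10 mm above the table (-y end of the dock); x along the bay's length. A massager in place has its origin here.
- bay1 (a point): Centre of a charging bay, on the plate's top face 10 mm above the table (middle of the dock); x along the bay's length. A massager in place has its origin here.
- bay2 (a point): Centre of a charging bay, on the plate's top face 10 mm above the table (+y end of the dock); x along the bay's length. A massager in place has its origin here.
- mirror_base: Fixed white base bar of the magnifying mirror, 260 mm long (own x, from -45 to +215 mm), 76 mm wide, 12 mm thick. Origin: on the turning axis, at table height; +x runs along the bar, away from the robot.
- mirror_arm (a joint): Angle (rad) of the chrome mirror arm about the vertical axis at mirror_base's origin. 0: the arm lies above and in line with the base bar; grows clockwise seen from above. Range -0.3 to 1.2; starts 0.45 to 1.0; stays where left (friction 0.12 N m). It carries an upright mirror 160 mm across, centred 165 mm from the axis, 180 mm up.
- mirror_knob (a point): Grip of the knob on the turning axis, 50 mm above the table: an upright chrome bar grip 44 mm long (along the arm, x of this point), 14 mm thick (y), its top 67 mm and its foot 31 mm above the table.
- comb: Black plastic comb, 170 x 30 x 6 mm, lying flat; origin near its middle. A bystander, leave alone.
- pusher: Stainless steel cuticle pusher, 154 mm long, lying flat; origin at its middle. A bystander, leave alone.
- cream_jar: Low straight-sided beige ceramic jar without knob, 56 mm across, 46 mm tall; origin under its centre. A bystander, leave alone.
- hairbrush: Flat tinting brush with a dark wooden handle, 200 mm long, lying at the left; origin on its underside. A bystander, leave alone.
Mind the look-alikes: they are no part of the job. Leave any red look-alike of the massager1 alone.

How it is judged:
By the outcome, as a careful person would: the job done as asked, in the order asked, and still so for the second after the job is handed in, with the robot touching nothing.
Of jar0, jar1, jar2 only 2 to 3 are there at a start; the rules pass over those that are not, and their reading is None.
Of massager0, massager1, massager2 only 2 to 3 are there at a start; the rules pass over those that are not, and their reading is None.
At some moment in a run one of massager0, massager1, massager2 may be knocked a few centimetres aside while the robot is not near it.
It also fails if it takes over 210 s, if anything falls off the work surface, if the arm or the gripper's body presses on something with over 40 N, if the wrist force passes 120 N, or if a joint passes its speed limit or range.

## Working session

There is one attempt and no reset: what is moved stays moved. The work goes in short steps, each a Python script; the robot and the scene stay as the last script left them, time stands still between calls to the robot, and variables do not carry over. Pictures are saved under pics/ and viewed, about 12 in all and at most 16, crops included, and the job is handed in when it is done.

```bash
ls; mkdir -p pics; python3 - <<'E'
from cell import manip, cams
import cv2, numpy as np
print(manip.state())
for n in ("top","side"):
    c=cams.capture(n); cv2.imwrite(f"pics/{n}0.png",c["image"]); np.savez(f"{n}0.npz",**c)
    print(n,c["intrinsics"],c["position"],c["orientation"])
E
```

```text
pics
{'clock': 0.0, 'joint_pos': array([-1.26886735e+00,  2.64728108e-01,  1.60535722e+00,  7.57577382e-06,
        1.27369823e+00, -3.69031811e-02]), 'joint_velocities': array([ 3.82678365e-04,  1.84789586e-04,  4.09852074e-04, -4.97755425e-04,
       -4.67766413e-04,  9.01986510e-05]), 'tau': array([ 5.59684067e-04, -5.02109921e+01, -3.56872416e+01,  7.28177698e-02,
        2.94556946e-02, -1.74254474e-04]), 'tool_pos': array([ 0.22413359, -0.63589794,  0.213014  ]), 'tcp_rot': array([ 2.03818747,  0.35093791, -2.03877128]), 'contact_force': array([ 0.53700112,  0.15843986, -0.41260129]), 'moment': array([-0.00779062, -0.00314612, -0.00805301]), 'gripper_width': 0.08795697169327243}
top [[374.602627     0.         316.65835779]
 [  0.         374.602627   197.20689508]
 [  0.           0.           1.        ]] [0.31877538 0.03296621 1.34441944] [-2.12888375  2.14724547 -0.15824477]
side [[364.99119125   0.         322.17018295]
 [  0.         364.99119125 197.88213735]
 [  0.           0.           1.        ]] [ 0.367145   -0.70542553  0.68152793] [-2.22952132  0.21212179 -0.09407141]
```

View pics/top0.png

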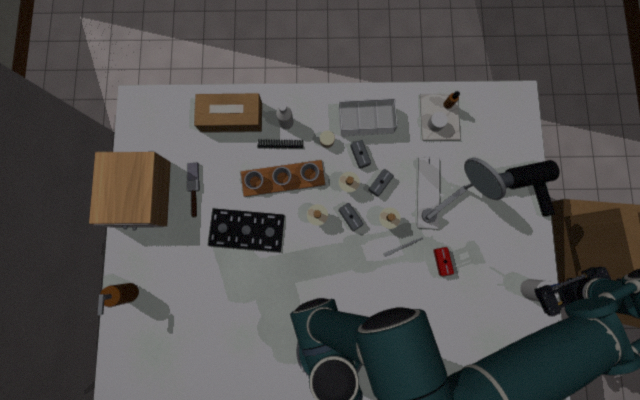

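View pics/side0.png

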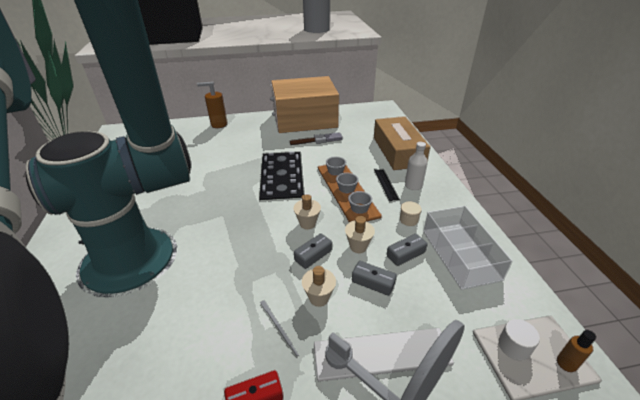

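The top view shows three knobbed jars at (349,182), (317,215) and (389,217). Three dark grey massagers are at (361,153), (380,183) and (351,217). The red look-alike is at (444,261) and the knobless cream jar at (327,138); both stay put. The rack collars are at (254,180), (282,175) and (310,171), the dock at (247,230), and the mirror knob at (429,214) with its arm swung right. The side view agrees on all of these.

```bash
cat > h.py <<'E'
import numpy as np, cv2
from scipy.spatial.transform import Rotation as R
from cell import manip, cams, inverse_kinematics
def cloud(c, st=None):
    K=c["intrinsics"]; z=c["z_map"]; v,u=np.mgrid[:z.shape[0],:z.shape[1]]
    P=np.stack([(u-K[0,2])/K[0,0]*z,(v-K[1,2])/K[1,1]*z,z],-1)
    if st is None: Rm=R.from_rotvec(c["orientation"]).as_matrix(); t=c["position"]
    else:
        T=np.eye(4); T[:3,:3]=R.from_rotvec(st["tcp_rot"]).as_matrix(); T[:3,3]=st["tool_pos"]; T=T@c["T_tool_cam"]; Rm=T[:3,:3]; t=T[:3,3]
    W=P@Rm.T+t; W[z==0]=np.nan; return W
def wrist(name=None):
    st=manip.state(); c=cams.capture("wrist"); 
    if name: cv2.imwrite(f"pics/{name}.png",c["image"])
    return c["image"],cloud(c,st)
def down(a):   # tool x down, jaw axis y at world angle a
    y=np.array([np.cos(a),np.sin(a),0]); x=np.array([0,0,-1.]); return R.from_matrix(np.stack([x,y,np.cross(x,y)],1)).as_rotvec()
E
python3 - <<'E'
from h import *
d=dict(np.load("top0.npz")); W=cloud(d); im=d["image"]
for n,(u,v) in dict(j0=(349,182),j1=(317,215),j2=(389,217),m0=(361,153),m1=(380,183),m2=(351,217),c2=(254,180),c1=(282,175),c0=(310,171),b2=(223,229),b1=(246,230),b0=(269,231),knob=(429,214),cream=(327,138),red=(444,261)).items():
    print(n,np.nanmedian(W[v-1:v+2,u-1:u+2].reshape(-1,3),0).round(3))
print(R.from_rotvec(manip.state()["tcp_rot"]).as_matrix().round(2))
c=cams.capture("wrist"); print(c["T_tool_cam"].round(3),c["intrinsics"][0,0])
for a in (0,np.pi/2,np.pi,-np.pi/2):
    print(a,[inverse_kinematics([x,y,.35],down(a)) is not None for x,y in((.45,.15),(.45,-.1),(.6,.2))], inverse_kinematics([.5,0.05,.35],down(a)))
E
```

```text
j0 [ 0.564 -0.07   0.093]
j1 [0.453 0.04  0.097]
j2 [ 0.444 -0.201  0.096]
m0 [ 0.682 -0.12   0.036]
m1 [ 0.572 -0.184  0.036]
m2 [ 0.451 -0.079  0.038]
c2 [0.591 0.267 0.014]
c1 [0.609 0.166 0.011]
c0 [0.624 0.065 0.012]
b2 [0.415 0.376 0.01 ]
b1 [0.411 0.294 0.009]
b0 [0.406 0.211 0.01 ]
knob [ 0.456 -0.347  0.064]
cream [0.736 0.002 0.046]
red [ 0.297 -0.394  0.037]
[[-0.    0.33 -0.94]
 [ 0.   -0.94 -0.33]
 [-1.   -0.   -0.  ]]
[[-0.    -0.281  0.96  -0.17 ]
 [ 1.    -0.    -0.     0.002]
 [ 0.     0.96   0.281 -0.072]
 [ 0.     0.     0.     1.   ]] 317.81836918868805
0 [True, True, True] [ 5.00954986e-02 -1.22396278e-01  1.77080477e+00 -4.44089210e-16
  1.49318416e+00  5.00954986e-02]
1.5707963267948966 [True, True, True] [ 5.00954986e-02 -1.22396278e-01  1.77080477e+00 -4.44089210e-16
  1.49318416e+00 -1.52070083e+00]
3.141592653589793 [False, False, False] None
-1.5707963267948966 [True, True, True] [ 5.00954986e-02 -1.22396278e-01  1.77080477e+00 -4.44089210e-16
  1.49318416e+00  1.62089183e+00]
```

```bash
cat >> h.py <<'E'
def blob(W,zlo,zhi,ctr,r,im=None,cond=None):
    m=(W[...,2]>zlo)&(W[...,2]<zhi)&(np.hypot(W[...,0]-ctr[0],W[...,1]-ctr[1])<r)
    if cond is not None: m&=cond(im)
    P=W[m]; return P
def circ(P):  # robust centre of a disc: min enclosing circle of the 2..98 percentile
    c,r=cv2.minEnclosingCircle(P[:,:2].astype(np.float32)); return np.array(c),r,P[:,:2].mean(0),len(P)
def rect(P):
    (c,(w,h),a)=cv2.minAreaRect(P[:,:2].astype(np.float32)); a=np.deg2rad(a)
    if w<h: w,h,a=h,w,a+np.pi/2
    return np.array(c),w,h,(a+np.pi/2)%np.pi-np.pi/2
E
python3 - <<'E'
from h import *
p=manip.state()["tool_pos"]; manip.move_linear([p[0],p[1],.40],rate=.25)
for i,q in enumerate([(.46,-.08,.36),(.50,.20,.36)]):
    manip.move_pose(q,down(np.pi/2)); st=manip.state(); im,W=wrist(f"w{i}"); np.savez(f"w{i}.npz",im=im,W=W)
    print(st["clock"],st["tool_pos"])
    if i==0:
        for c in [(.564,-.07),(.453,.04),(.444,-.201)]:
            P=blob(W,.085,.105,c,.035); print("jar",circ(P) if len(P) else None, P[:,2].mean())
        for c in [(.682,-.12),(.572,-.184),(.451,-.079)]:
            P=blob(W,.028,.042,c,.062); print("mas",rect(P) if len(P) else None)
    else:
        for c in [(.624,.065),(.609,.166),(.591,.267)]:
            P=blob(W,.040,.054,c,.045); print("col",circ(P) if len(P) else None)
        P=blob(W,.004,.02,(.411,.294),.18,im,lambda i:i.max(-1)<60); P=P[P[:,0]<.5]; print("dock",rect(P), P[:,:2].mean(0))
E
python3 -c "
import cv2,numpy as np
cv2.imwrite('pics/w01.png',np.vstack([cv2.imread(f'pics/w{i}.png')[:,:,:][0:300] for i in (0,1)]))"
```

```text
3.2083 [ 0.4601138  -0.0805188   0.35995982]
jar (array([ 0.575243  , -0.07369988]), 0.012788803316652775, array([ 0.57371902, -0.07370136]), 251) 0.09432286018272816
jar (array([0.46100515, 0.03804513]), 0.01310574822127819, array([0.46023645, 0.0368865 ]), 295) 0.09466222790180763
jar (array([ 0.44758177, -0.2098152 ]), 0.012877477332949638, array([ 0.447198  , -0.20896071]), 303) 0.09475696782101685
mas (array([ 0.68246418, -0.12200581]), 0.09024173021316528, 0.04605165868997574, np.float64(0.3396257765723756))
mas (array([ 0.57864386, -0.19067943]), 0.09465909749269485, 0.04604537412524223, np.float64(-0.6548581294030882))
mas (array([ 0.4569723 , -0.08024898]), 0.09547048062086105, 0.04603574424982071, np.float64(0.5732857715300708))
4.35 [0.50021449 0.19905213 0.35998221]
col (array([0.61590177, 0.06449152]), 0.0337127186357975, array([0.61672708, 0.06290592]), 447)
col (array([0.6025154 , 0.16325136]), 0.03369782492518425, array([0.60562197, 0.16300543]), 467)
col (array([0.58857489, 0.26264617]), 0.033661339432001114, array([0.59145679, 0.26388379]), 467)
dock (array([0.41419154, 0.29592839]), 0.24964499473571777, 0.13133502006530762, np.float64(1.4735928112197674)) [0.40970399 0.31744916]
```

View pics/w01.png

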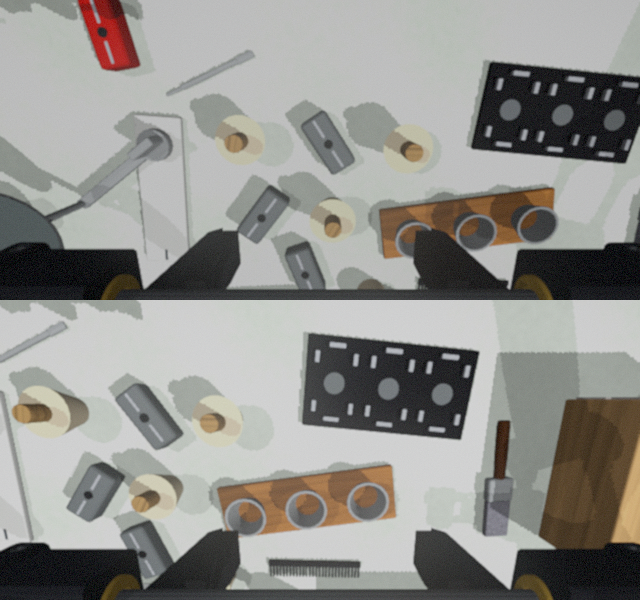

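Three identical jars, three grey massagers, an empty rack and an empty dock are confirmed. The sizes also match: knob radius 13 mm, collar outer radius 34 mm, massager 95x46 mm. Next I place the first jar in collar2.

```bash
cat >> h.py <<'E'
COL=[np.array(p) for p in [(.6159,.0645),(.6025,.1633),(.5886,.2626)]]
JA=np.pi/2; JG=.067
def pick_jar(xy):
    manip.move_pose([*xy,.19],down(JA)); manip.set_gripper(.06,20)
    manip.move_linear([*xy,JG],rate=.12); manip.set_gripper(.0,20)
    w=manip.state()["gripper_width"]; print("grip width",w); assert .02<w<.032
    manip.move_linear([*xy,.19],rate=.15)
def seat(xy):
    manip.move_pose([*xy,.21],down(JA)); manip.move_linear([*xy,JG+.028],rate=.12); manip.dwell(.3)
    f0=manip.state()["contact_force"]; z=JG+.028
    while z>JG+.018:
        z-=.001; manip.move_linear([*xy,z],rate=.02); manip.dwell(.05); s=manip.state(); f=s["contact_force"]-f0
        if f[2]>1: print(round(z-JG,3),s["tool_pos"].round(4),f.round(1))
        if f[2]>6: break
    manip.set_gripper(.045); manip.dwell(.3); manip.move_linear([*xy,.21],rate=.2)
    print(manip.state()["clock"])
E
python3 - <<'E'
from h import *
pick_jar((.461,.0375)); seat(COL[2])
manip.move_pose([.48,.16,.3],down(JA)); im,W=wrist("s2")
for c in COL:
    P=blob(W,.105,.125,c,.03); print(circ(P) if len(P) else None, P[:,2].max() if len(P) else 0)
E
```

```text
grip width 0.024760562958913185
0.025 [0.5885 0.2626 0.0919] [0.5 0.2 1.2]
0.02 [0.5892 0.2628 0.0878] [0.7 0.8 5. ]
0.019 [0.5896 0.263  0.0874] [-0.3  0.5  7.7]
15.375
None 0
None 0
(array([0.58375108, 0.26573989]), 0.010446541011333466, array([0.58142078, 0.26647013]), 88) 0.11796228130667569
```

```bash
python3 - <<'E'
from h import *
pick_jar((.5745,-.0737)); seat(COL[1])
pick_jar((.4474,-.2094)); seat(COL[0])
manip.move_pose([.46,.14,.36],down(JA)); im,W=wrist("s3")
for c in COL:
    P=blob(W,.109,.125,c,.035); print(circ(P) if len(P) else None, np.percentile(P[:,2],[5,50,95]))
manip.move_pose([.46,-.12,.36],down(JA)); im,W=wrist("s4")
for c in [(.682,-.12),(.5786,-.191),(.457,-.080)]:
    P=blob(W,.028,.042,c,.062); print("mas",rect(P) if len(P) else None,P[:,:2].mean(0))
c=cams.capture("side"); cv2.imwrite("pics/side1.png",cv2.resize(c["image"][120:320,220:480],None,fx=3,fy=3))
print(manip.state()["clock"])
E
```

```text
grip width 0.024682740301046262
0.027 [0.6024 0.1633 0.0939] [-0.6  1.   1.3]
0.023 [0.6025 0.1634 0.09  ] [0.  1.4 1.5]
0.022 [0.6025 0.1634 0.089 ] [0.1 1.1 2.1]
0.021 [0.6027 0.1635 0.0883] [0.3 3.  3.4]
0.02 [0.6031 0.1636 0.088 ] [-1.8  2.8  8.3]
26.725
grip width 0.02486938358197769
0.025 [0.6159 0.0645 0.092 ] [-0.3 -0.5  1.2]
0.023 [0.6159 0.0646 0.09  ] [-0.6  1.7  1.3]
0.022 [0.616  0.0646 0.0891] [0.4 0.4 2. ]
0.021 [0.6162 0.0647 0.0883] [-0.4  2.1  3. ]
0.02 [0.6165 0.0648 0.0879] [-1.2  3.4  7.5]
38.0
(array([0.61726904, 0.07367149]), 0.005565567873418331, array([0.61708822, 0.07473797]), 17) [0.11086555 0.11421606 0.11653696]
(array([0.60334098, 0.16187055]), 0.013048848137259483, array([0.60192002, 0.16189813]), 258) [0.11139499 0.11648186 0.1178304 ]
(array([0.58908844, 0.26197204]), 0.013281798921525478, array([0.58498006, 0.26353661]), 155) [0.11151072 0.11601587 0.11732005]
mas (array([ 0.69485772, -0.15785703]), 0.06044566631317139, 0.04330506548285484, np.float64(0.3492882909289148)) [ 0.68905125 -0.15714607]
mas (array([ 0.57684153, -0.18931545]), 0.0902719721198082, 0.04610338434576988, np.float64(-0.6527789329610361)) [ 0.57131904 -0.18675118]
mas (array([ 0.45677605, -0.08031067]), 0.09591377526521683, 0.0459863506257534, np.float64(0.5746909884792508)) [ 0.45520944 -0.0811411 ]
40.0833
```

View pics/side1.png

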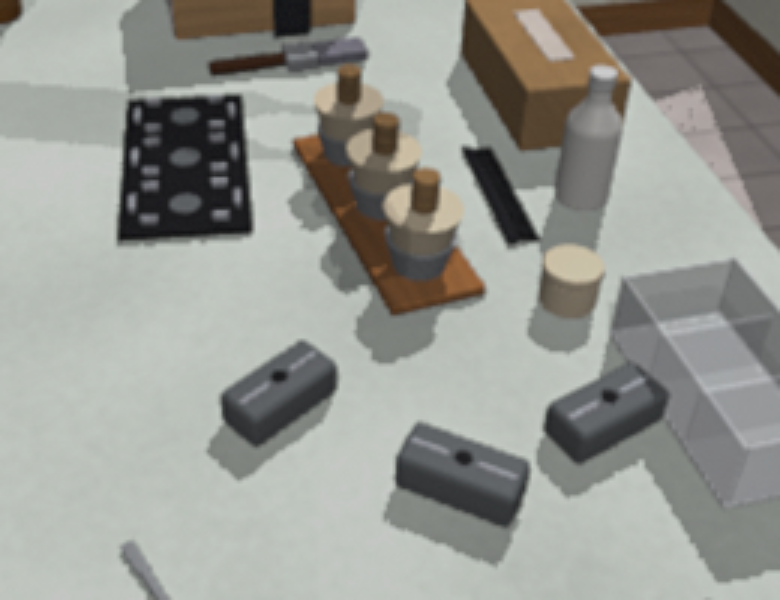

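View pics/s4.png

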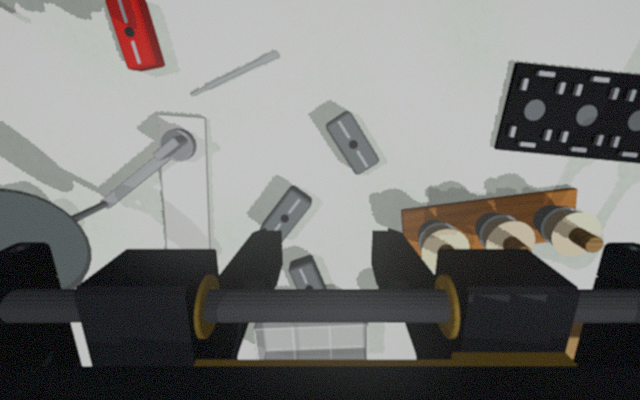

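All three jars stand upright and level in their collars; knob tops are at 0.116–0.118 m, and 0.116 is expected. The massager next to the clear tray has been knocked: it is now near (0.69,-0.157), at px (305,275), and needs a fresh look. Next I measure the dock bays in two opposite wrist poses to cancel the camera bias.

```bash
python3 - <<'E'
from h import *
a0=1.5
res=[]
for i,(a,off) in enumerate([(a0,-.03),(a0-np.pi,.03)]):
    manip.move_pose([.412+off,.294,.28],down(a)); im,W=wrist(f"d{i}"); np.savez(f"d{i}.npz",im=im,W=W)
    g=im.max(-1); m=((W[...,2]<.025)&(W[...,2]>0)&(g>70)&(np.abs(W[...,0]-.411)<.06)&(np.abs(W[...,1]-.294)<.14)).astype(np.uint8)
    n,l,s,c=cv2.connectedComponentsWithStats(m)
    sp=[]
    for k in range(1,n):
        if s[k,4]>250 and .7<s[k,2]/s[k,3]<1.4:
            P=W[l==k]; sp.append((*P.mean(0),*circ(P)[0],s[k,4]))
    sp.sort(key=lambda t:t[1]); print(np.round(sp,4))
    D=blob(W,.004,.014,(.411,.294),.2,im,lambda i:i.max(-1)<55); print(rect(D))
print(manip.state()["clock"])
E
python3 -c "
import cv2,numpy as np
cv2.imwrite('pics/d01.png',np.vstack([cv2.imread(f'pics/d{i}.png')[0:300] for i in (0,1)]))"
```

```text
[[4.144e-01 2.930e-01 1.000e-02 4.148e-01 2.930e-01 4.590e+02]
 [4.226e-01 3.776e-01 1.000e-02 4.226e-01 3.779e-01 4.520e+02]]
(array([0.4192467 , 0.34551758]), 0.26630061864852905, 0.12648582458496094, np.float64(1.506141167114389))
[[4.063e-01 2.081e-01 1.010e-02 4.063e-01 2.077e-01 4.680e+02]
 [4.147e-01 2.928e-01 1.010e-02 4.144e-01 2.929e-01 4.600e+02]
 [4.227e-01 3.776e-01 1.010e-02 4.226e-01 3.778e-01 4.790e+02]
 [4.110e-01 4.059e-01 9.200e-03 4.075e-01 3.749e-01 7.320e+02]]
(array([0.42512465, 0.26208565]), 0.17681896686553955, 0.13180777430534363, np.float64(1.3169455427432522))
44.3667
```

View pics/d01.png

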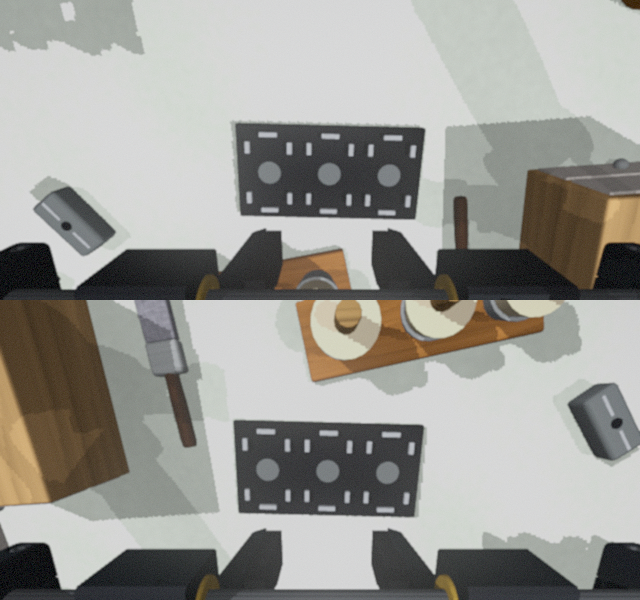

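The dock spots agree to 0.3 mm between the two poses and are 85 mm apart, so the calibration is good. Now the first massager goes into bay2.

```bash
cat >> h.py <<'E'
BAY=[np.array(p) for p in [(.4063,.2080),(.4146,.2929),(.4226,.3777)]]
PHI=1.475-np.pi/2; MG=.009
def jaw(xy,long_ang,z):  # jaw angle across long axis with last joint nearest 0
    c=[]
    for k in (-1,1):
        a=long_ang+k*np.pi/2; q=inverse_kinematics([*xy,z],down(a))
        if q is not None: c.append((abs(q[5]),a))
    return min(c)[1]
def find_m(W,xy,r=.065):
    c=np.array(xy)
    for _ in range(3):
        P=blob(W,.026,.042,c,r); o=rect(P); c=o[0]
    return o
def pick_m(xy,ang,op=.072):
    a=jaw(xy,ang,.1); manip.move_pose([*xy,.15],down(a)); manip.set_gripper(op,20)
    manip.move_linear([*xy,MG],rate=.1); manip.set_gripper(0,20)
    w=manip.state()["gripper_width"]; print("grip",w); assert .038<w<.05
    manip.move_linear([*xy,.15],rate=.15)
def place_m(xy):
    a=jaw(xy,PHI,.1); manip.move_pose([*xy,.15],down(a)); manip.move_linear([*xy,MG+.022],rate=.12); manip.dwell(.2)
    f0=manip.state()["contact_force"]; z=MG+.022
    while z>MG+.009:
        z-=.001; manip.move_linear([*xy,z],rate=.02); manip.dwell(.05); s=manip.state(); f=s["contact_force"]-f0
        if f[2]>3: break
    print(round(z-MG,3),s["tool_pos"].round(4),f.round(1))
    manip.set_gripper(.062); manip.dwell(.2); manip.move_linear([*xy,.2],rate=.2); print(manip.state()["clock"])
E
python3 - <<'E'
from h import *
pick_m((.4568,-.0803),.574); place_m(BAY[2])
manip.move_pose([.40,.294,.30],down(1.475)); im,W=wrist("p2"); P=blob(W,.036,.052,BAY[2],.062); print(rect(P),np.median(P[:,2]))
manip.move_pose([.58,-.15,.33],down(-np.pi/2)); im,W=wrist("m01"); np.savez("m01.npz",im=im,W=W)
print(find_m(W,(.577,-.189)),find_m(W,(.69,-.157)),manip.state()["clock"])
E
```

```text
grip 0.04492100208548109
0.009 [0.4228 0.3779 0.0191] [-0.6 -2.   7.5]
58.2083
(array([0.42141494, 0.37603945]), 0.09473338723182678, 0.04638007655739784, np.float64(-0.09298546788260698)) 0.04512095264809485
(array([ 0.57944483, -0.19120733]), 0.09585243463516235, 0.04615838825702667, np.float64(-0.6519230595657124)) (array([ 0.71413863, -0.15248908]), 0.10405859351158142, 0.07975944131612778, np.float64(0.041263945874880026)) 60.775
```

View pics/m01.png

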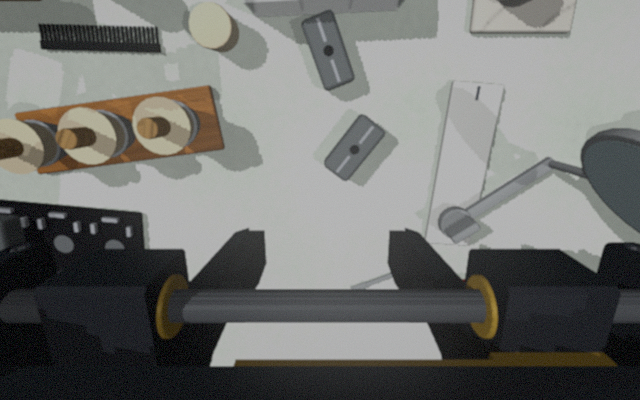

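The first massager sits in bay2, about 1 mm off centre, at the right height and angle. The other two are at px (355,148) and (328,50), the latter with its end close to the tray.

```bash
python3 - <<'E'
from h import *
d=np.load("m01.npz"); im,W=d["im"],d["W"]
m=((W[...,2]>.026)&(W[...,2]<.042)&(np.hypot(W[...,0]-.70,W[...,1]+.155)<.08)&(im.max(-1)<125)).astype(np.uint8)
n,l,s,c=cv2.connectedComponentsWithStats(m); k=1+s[1:,4].argmax(); print(c[k],rect(W[l==k]))
T=W[(W[...,0]>.70)&(W[...,0]<.9)&(abs(W[...,1]+.15)<.15)]; 
for z0 in (.05,.06,.07): q=T[T[:,2]>z0]; print(z0,len(q),q[:,0].min() if len(q) else 0, T[:,2].max())
pick_m((.5794,-.1912),-.652); place_m(BAY[1])
print(manip.state()["clock"])
E
```

```text
[327.749255    49.34269902] (array([ 0.71306342, -0.15293774]), 0.09612002968788147, 0.04573054239153862, np.float64(0.36761746384187144))
0.05 618 0.7608221492445686 0.07187595917318484
0.06 304 0.7608494852363769 0.07187595917318484
0.07 28 0.7617419523887351 0.07187595917318484
grip 0.04503449038537248
0.01 [0.4149 0.293  0.0193] [-0.1  0.1  3. ]
74.9917
74.9917
```

```bash
python3 - <<'E'
import h
from h import *
h.MG=.016
pick_m((.7131,-.1529),.3676,op=.066); place_m(BAY[0])
manip.move_pose([.39,.294,.32],down(1.475)); im,W=wrist("p3")
for b in BAY:
    P=blob(W,.036,.052,b,.058); print(rect(P),np.median(P[:,2]))
manip.move_pose([.46,-.20,.36],down(1.2)); im,W=wrist("k0"); np.savez("k0.npz",im=im,W=W)
print(manip.state()["clock"])
E
python3 -c "
import cv2,numpy as np
cv2.imwrite('pics/pk.png',np.vstack([cv2.imread(f'pics/{i}.png')[0:300] for i in ('p3','k0')]))"
```

```text
grip 9.32522086325851e-05Traceback (most recent call last):
  File "<stdin>", line 4, in <module>
  File "h.py", line 59, in pick_m
    w=manip.state()["gripper_width"]; print("grip",w); assert .038<w<.05
                                                              ^^^^^^^^^^
AssertionError
[ WARN:0@0.024] global loadsave.cpp:275 findDecoder imread_('pics/p3.png'): can't open/read file: check file path/integrity
Traceback (most recent call last):
TypeError: 'NoneType' object is not subscriptable
```

```bash
python3 - <<'E'
from h import *
p=manip.state()["tool_pos"]; print(p); manip.move_linear([p[0],p[1],.2],rate=.15)
manip.move_pose([.62,-.15,.33],down(-np.pi/2)); im,W=wrist("m02"); np.savez("m02.npz",im=im,W=W)
m=((W[...,2]>.026)&(W[...,2]<.042)&(np.hypot(W[...,0]-.70,W[...,1]+.155)<.15)&(im.max(-1)<125)).astype(np.uint8)
n,l,s,c=cv2.connectedComponentsWithStats(m); k=1+s[1:,4].argmax(); print(c[k],rect(W[l==k]),manip.state()["clock"])
E
```

```text
[ 0.71310405 -0.15292613  0.01601169]
[327.04319554  80.10404087] (array([ 0.71302611, -0.15303341]), 0.09609802812337875, 0.04581823945045471, np.float64(0.36824633604378)) 81.8417
```

View pics/m02.png

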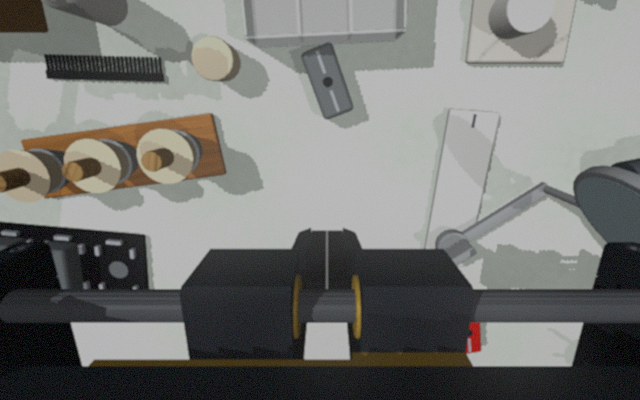

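The massager has not moved; the pads closed above it on its rounded edge because I gripped too high to clear the tray rim. I'll grip low and off-centre, drag it clear of the tray, then regrasp it at the centre.

```bash
python3 - <<'E'
from h import *
ang=.368; xy=np.array([.713,-.153])-.024*np.array([np.cos(ang),np.sin(ang)])
a=jaw(xy,ang,.1); manip.move_pose([*xy,.15],down(a)); manip.set_gripper(.068,20)
manip.move_linear([*xy,MG],rate=.08); print(manip.state()["contact_force"].round(1)); manip.set_gripper(0,15); print(manip.state()["gripper_width"])
manip.move_linear([xy[0]-.09,xy[1],MG],rate=.06); manip.set_gripper(.068); manip.move_linear([xy[0]-.09,xy[1],.2],rate=.15)
manip.move_pose([.54,-.15,.33],down(-np.pi/2)); im,W=wrist("m03"); o=find_m(W,(.623,-.153)); print(o)
assert abs(o[1]-.096)<.006 and abs(o[2]-.046)<.004
pick_m(o[0],o[3]); place_m(BAY[0])
manip.move_pose([.39,.294,.32],down(1.475)); im,W=wrist("p3")
for b in BAY:
    P=blob(W,.036,.052,b,.058); print(rect(P),np.median(P[:,2]))
manip.move_pose([.46,-.20,.36],down(1.2)); im,W=wrist("k0"); np.savez("k0.npz",im=im,W=W)
print(manip.state()["clock"])
cv2.imwrite('pics/pk.png',np.vstack([cv2.imread(f'pics/{i}.png')[0:300] for i in ('p3','k0')]))
E
```

```text
[-0.6  0.5  0. ]
0.04524989833723304
(array([ 0.62335396, -0.15447208]), 0.09606591612100601, 0.04597808048129082, np.float64(0.37854564550647085))
grip 0.044719311467076125
0.009 [0.4066 0.2082 0.0191] [-3.  -0.5 10.5]
103.2833
(array([0.40486178, 0.20657116]), 0.09455368667840958, 0.04617002606391907, np.float64(-0.08994440423384553)) 0.045210607066164116
(array([0.41305763, 0.29175273]), 0.09527353942394257, 0.04550608992576599, np.float64(-0.10489499111938727)) 0.0452045237743271
(array([0.42101043, 0.3760142 ]), 0.0948558896780014, 0.04636390134692192, np.float64(-0.09484515327180976)) 0.04518292367010884
105.8417
```

View pics/pk.png

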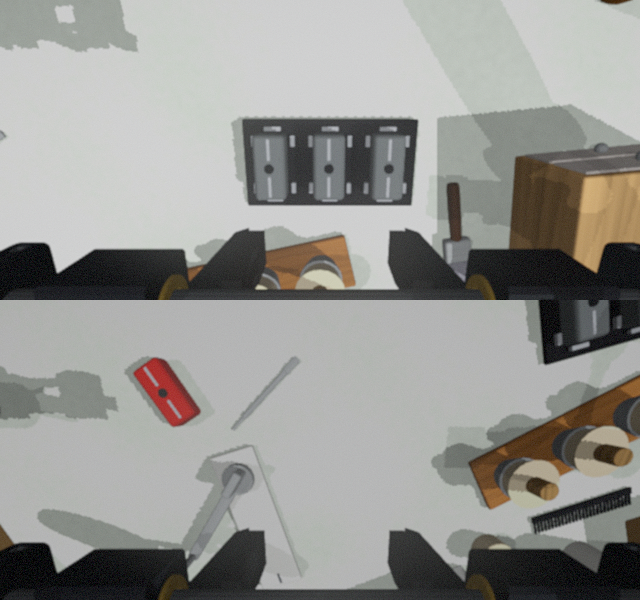

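All three massagers lie in their bays, button up. Now the mirror: I measure the knob, the base bar direction and the arm direction from the views already taken.

```bash
python3 - <<'E'
from h import *
for f in ("w0","m01","m02","k0"):
    d=np.load(f+".npz"); im,W=d["im"],d["W"]
    K=blob(W,.061,.073,(.455,-.348),.04); print(f,"knob",rect(K)[0:],np.median(K[:,2]),len(K)) if len(K)>20 else print(f,"no knob")
    m=((W[...,2]>.007)&(W[...,2]<.017)&(np.hypot(W[...,0]-.53,W[...,1]+.37)<.2)&(im.min(-1)>110)).astype(np.uint8)
    m=cv2.morphologyEx(m,cv2.MORPH_OPEN,np.ones((3,3))); n,l,s,c=cv2.connectedComponentsWithStats(m); k=1+s[1:,4].argmax(); print(" bar",s[k,4],rect(W[l==k]))
    A=blob(W,.025,.058,(.455,-.348),.13); A=A[np.hypot(A[:,0]-.455,A[:,1]+.348)>.03]; print(" arm",len(A),rect(A) if len(A)>30 else None, np.median(A[:,2]) if len(A) else 0)
E
```

```text
w0 knob (array([ 0.45934153, -0.35707051]), 0.043140958994627, 0.014204883947968483, np.float64(-0.9446200428577978)) 0.06606667032125815 298
 bar 5403 (array([ 0.54392612, -0.36307997]), 0.25963711738586426, 0.07670246809720993, np.float64(-0.07084834079548674))
 arm 942 (array([ 0.41744763, -0.35790378]), 0.24661879241466522, 0.18165919184684753, np.float64(-1.3076861643967237)) 0.028232287665326317
m01 knob (array([ 0.46007541, -0.35679254]), 0.043679915368556976, 0.014400651678442955, np.float64(-0.9579216669753894)) 0.06623823896298578 292
 bar 6688 (array([ 0.54478633, -0.36266688]), 0.25914642214775085, 0.0768677219748497, np.float64(-0.0735262824296159))
 arm 738 (array([ 0.4990111 , -0.40872559]), 0.11019960045814514, 0.029011322185397148, np.float64(-1.0688037438308968)) 0.02747966814837302
m02 knob (array([ 0.46245927, -0.36000827]), 0.036259207874536514, 0.014415552839636803, np.float64(-0.9672155665475479)) 0.06622009522016412 234
 bar 5956 (array([ 0.55930299, -0.36430562]), 0.22978410124778748, 0.07666592299938202, np.float64(-0.07575761194893893))
 arm 705 (array([ 0.49887717, -0.40861669]), 0.11071009933948517, 0.02999892085790634, np.float64(-1.0721739409008784)) 0.027619256350025767
k0 knob (array([ 0.45918998, -0.35690394]), 0.043788887560367584, 0.01412039902061224, np.float64(-0.9372026065897092)) 0.06613667489955635 264
 bar 4262 (array([ 0.54425371, -0.3631089 ]), 0.2598370909690857, 0.07586156576871872, np.float64(-0.07233531679013261))
 arm 820 (array([ 0.43710643, -0.38930789]), 0.2204984724521637, 0.09138350933790207, np.float64(-0.24637502455568328)) 0.028076593038382724
```

```bash
python3 - <<'E'
from h import *
k=[.4595,-.357]; a0=-.943+np.pi/2; a1=-.0725+np.pi/2
manip.move_pose([*k,.2],down(a0)); manip.set_gripper(.05,40); manip.move_linear([*k,.037],rate=.1)
manip.set_gripper(0,40); print(manip.state()["gripper_width"],manip.state()["contact_force"].round(1))
for a in np.linspace(a0,a1,13)[1:]: manip.move_pose([*k,.037],down(a))
manip.dwell(.3); s=manip.state(); print(s["contact_force"].round(1),s["moment"].round(2))
manip.set_gripper(.05); manip.move_linear([*k,.25],rate=.15)
manip.move_pose([.46,-.22,.36],down(1.2)); im,W=wrist("k1")
K=blob(W,.061,.073,k,.04); print(rect(K),manip.state()["clock"])
m=((W[...,2]>.007)&(W[...,2]<.017)&(np.hypot(W[...,0]-.53,W[...,1]+.37)<.2)&(im.min(-1)>110)).astype(np.uint8); print(rect(W[m>0]))
E
```

```text
0.01284480204462611 [ 5.   2.9 -0.3]
[5.9 6.5 0.3] [ 0.97 -1.04 -0.01]
(array([ 0.45954207, -0.35725889]), 0.044350843876600266, 0.014604073017835617, np.float64(-0.06046946939522968)) 115.9
(array([ 0.50231898, -0.36939904]), 0.33433935046195984, 0.13363772630691528, np.float64(-0.19501929188486766))
```

View pics/k1.png

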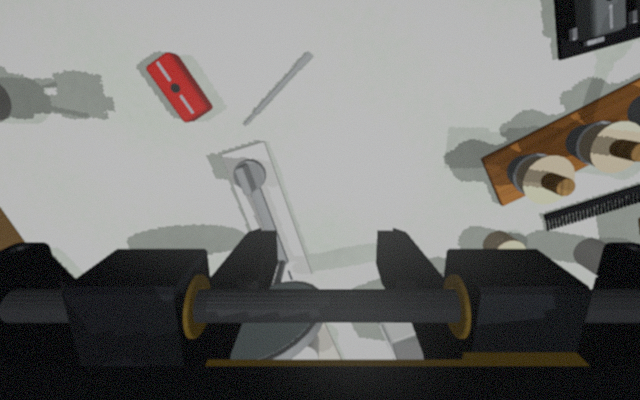

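The arm now lies along the bar (knob -0.060, bar -0.0725 rad). One last overall check from a clear pose follows.

```bash
python3 - <<'E'
from h import *
manip.move_pose([.56,-.20,.38],down(-np.pi/2)); im,W=wrist("m04")
K=blob(W,.061,.073,(.4595,-.357),.035); print("knob",rect(K))
A=blob(W,.022,.045,(.4595,-.357),.12); A=A[np.hypot(A[:,0]-.4595,A[:,1]+.357)>.04]; print("arm",rect(A),len(A))
manip.move_pose([.38,-.05,.40],down(np.pi/2))
c=cams.capture("top"); W=cloud(c); cv2.imwrite("pics/top1.png",cv2.resize(c["image"][80:300,180:480],None,fx=2.6,fy=2.6)); 
for b in BAY: P=blob(W,.036,.056,b,.055); print(rect(P) if len(P) else None,len(P))
for q in COL: P=blob(W,.10,.13,q,.03); print(np.percentile(P[:,2],90) if len(P) else None)
c=cams.capture("side"); cv2.imwrite("pics/side2.png",c["image"])
s=manip.state(); print(s["clock"],s["contact_force"])
E
```

```text
knob (array([ 0.45959872, -0.35727006]), 0.04409455507993698, 0.014572630636394024, np.float64(-0.07941173528063672))
arm (array([ 0.46135712, -0.3711746 ]), 0.2349725216627121, 0.031266238540410995, np.float64(0.10797977222191779)) 553
(array([0.40278053, 0.20840994]), 0.09559249877929688, 0.04648826643824577, np.float64(-0.0846018367710375)) 362
(array([0.41016424, 0.29349944]), 0.09544261544942856, 0.04769548028707504, np.float64(-0.08001600653197549)) 369
(array([0.41822702, 0.37704992]), 0.09544055908918381, 0.04685302823781967, np.float64(-0.07948550484283246)) 367
0.1186823002756228
0.11891115671823993
0.11800416048129936
120.9917 [ 0.02404647 -0.14627854  0.16581979]
```

View pics/top1.png

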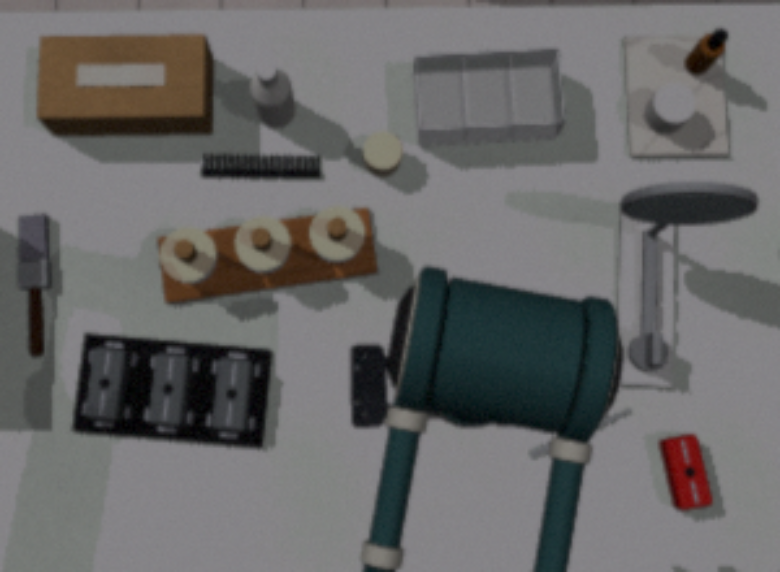

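View pics/side2.png

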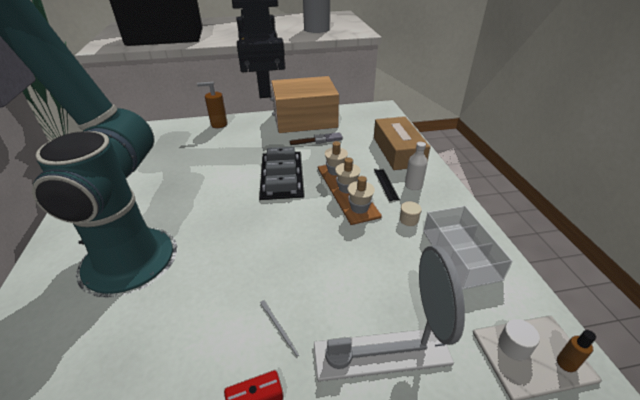

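```bash
python3 -c "
from cell import order; print(order.close_job())"
```

```text
the job is handed in; nothing more can be done
None
```

The vanity is back in order and the job was handed in at about 121 s, with the gripper clear of everything.

- **Jars:** All three stand upright in their collars, lowered until about 8 N of contact. Knob tops read 0.116–0.118 m from the wrist camera and 0.118–0.119 m from the top camera; 0.116 m means fully seated. I put the extra 2–3 mm down to calibration error.
- **Massagers:** All three lie button up in the dock bays. By the wrist camera they are about 1–2 mm off centre and turned less than 0.01 rad from the bays. The top camera puts them about 4 mm off in x, but it also read the first jars and massagers several mm off, so I trusted the wrist camera.
- **Knocked massager:** The one by the clear tray was knocked aside during the run, so I measured it again. My first grip closed above it without moving it. I then gripped it lower, slid it away from the tray and placed it normally.
- **Mirror:** The arm is in line with its base bar. The knob measured -0.060 and -0.079 rad in two views, against -0.0725 for the bar. A separate fit of the arm itself gave a meaningless 0.11 rad because its 235 mm long patch was not just the arm, so I ignored it; the final pictures show the arm in line.
- **Other items:** I never handled the red look-alike, comb, cuticle pusher, cream jar or tinting brush, and the final pictures show them where they were.

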